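Slide the locked slicer sled over its blade

TASK

The vegetable slicer has been left with its blade bare. With a fingertip hold down the red lock button on the sled and, keeping it down, push the sled along the slicer over the blade until it is fully home at the black end stops; then let go, so that the button springs back up and the sled is locked there. Do not grip, lift or force anything, and leave the cup, the spice jar and the small glass where they stand.

Things in the scene. Friction and masses are not known exactly. Their poses are not given: they have to be found in the camera images.
- slicer: flat white vegetable slicer (mandoline), fixed on the worktop, 130 mm (its x) by about 280 mm (its y) and 35 mm high to the deck. Origin: centre of its underside, on the worktop; z up. The sled slides along the slicer's +y axis, towards the steel blade and the two black end stops at its +y end
- sled (a joint): travel of the grey sled along the slicer's +y, in m: 0 at the start, 0.120 fully home at the end stops. Once unlocked it slides with 1 to 2 N of friction. Locked, it has 2 mm of play; the lock has notches every 20 mm, so wherever the button is let go the sled catches at the next notch. The sled plate is 128 (x) by 100 (y) mm, its top 46 mm above the worktop
- lock (a joint): travel of the red lock button, in m: 0 up (locked), 0.008 fully down. Below about 0.004 the lock is engaged. It springs back when let go, with 2 N at the top and 4.6 N fully down; at the end it comes up fully only when the sled is within 2 mm of its end stops
- button_top (a point): middle of the top face of the red square lock button (36 by 36 mm), which rides on the sled near the slicer's -x edge; 62 mm above the worktop when up, and it moves with the sled and the button. Its axes are parallel to the slicer's
- push_wall (a point): middle of the upright face of the grey push wall on the sled, on the button's +y side: the face looks back (-y) over the button, 26 mm from the button's middle. The wall is 44 mm wide along x, 14 mm thick, its top 80 mm above the worktop. A finger on the button can push the sled along by this face
- holder_top (a point): top of the round white food holder on the sled (60 mm wide, knob on top, 86 mm above the worktop), 72 mm from the button's middle along the slicer's +x. Not needed; keep the gripper clear of it
- cup: striped cream cup with a handle, 63x87x52 mm, loose, behind the slicer (its +x side); origin under its middle. Leave alone
- spice: spice jar with a white cap, 47 mm across, 98 mm high, loose, behind the slicer (its +x side); origin under its middle. Leave alone
- beaker: small clear glass, 48 mm across, 61 mm high, loose, behind the slicer (its +x side); origin under its middle. Leave alone

How it is judged:
By the outcome, as a careful person would: the job done as asked, in the order asked, and still so for the second after the job is handed in, with the robot touching nothing.
It also fails if it takes over 40 s, if anything falls off the work surface, if the arm or the gripper's body presses on something with over 40 N, if the wrist force passes 120 N, or if a joint passes its speed limit or range.

ROBOT

A 7-joint arm with a two-finger parallel gripper is mounted at the origin on a cart in front of the work surface, level with it; the furniture and walls round the work are solid. World frame = base frame: x ahead of the robot, y to its left, z up, the work surface at z = 0. Lengths are in m, angles in rad, forces in N, time in s.
With the tool pointing down it reaches from about 0.425 to 1.025 m from the base axis. Payload 9.4 kg.
Tool frame: the origin (TCP) lies at the very end of the fingers, on their centre line; the grasp point (between the pads) lies 19 mm behind it; z points along the fingers, y is the line along which they close (so a half turn about z gives the same grasp; the last joint's range is limited). The gripper opens to 85 mm and grips with 20 to 120 N. Pads are 22 mm wide; open, the fingers measure 114 mm over their backs; the gripper's body (76 mm by 85 mm) begins 54 mm behind the grasp point. The pads swing forward as they close: fully open they stand 13 mm farther back than shut.
Start: joints at [1.143, 0.599, -0.003, 1.599, 0.002, 0.943, -0.08], TCP at [0.249, -0.681, 0.231] pointing down, gripper open.
Joint ranges: [-2.57, 2.57], [-0.35, 1.97], [-1.29, 1.29], [0.11, 2.56], [-1.05, 4.19], [0.11, 1.86], [-2.63, 2.63]. Speed limits (rad/s): [2.22, 2.22, 3.01, 3.01, 3.14, 3.14, 3.14].

INTERFACE

Orientations are given as a rotation vector (axis times angle).
In Python, from workcell import env gives the robot as it stands.
- The arm moves only by the shell command python3 -m pendant 'ROWS' [FORCE]. ROWS is JSON, a list of rows, each an object with "linear": the shift along the tool's x, y, z in cm, a list of three; "dr": the turn, a rotation vector about the tool's x, y, z in degrees, a list of three; "jaw": the finger opening in cm, from 0 to 8.54. A call has 1 to 12 rows; each row is the pose to reach, as a shift and turn from the pose commanded when the call began, along the tool's axes at that moment; what a row does not reach only later rows make up. A row lasts 1/12 s, in which the tool goes at most 41.7 mm and 7.16 degrees, less where a joint would pass 70% of its speed; a pose out of reach is approached as far as the arm can. A call with a gripper value outside its range is refused whole. The fingers move at their own pace and stop on an object; FORCE is the grip in N (left out, the last holds). Time passes only in rows, so rows that repeat a pose let the fingers close. It gives the time, the measured TCP pose, the force, the opening and the grip force at its end, in the units of the state.
- env.get_obs(): the state, without advancing time (a new reading comes with each control period).
- env.snapshot(name): name is "scene" or "top" or "wrist"; returns a dict with "frame" (400x640x3 uint8, blue, green, red), "range_z" (400x640 float32, m along the optical axis (not along the pixel's ray), 0 where there is no reading), "camera_matrix" (3x3 intrinsics, pixels), "dist_coeffs" ([k1, k2, p1, p2, k3] as OpenCV has them; the pictures are not rectified), "extrinsics" (4x4, takes a point from camera to world coordinates). Camera axes: x right, y down, z forward; pixel columns grow to the right and rows downward; lengths in m; the calibration is good to about 2 mm. A picture is of the moment at which its call begins.
- env.sign_off(): hands the job in; it is judged then, once.
The state is a dict: "time_s": time; "qpos": joint angles; "dq": joint speeds; "tau": joint torques, N m; "position": TCP position; "tcp_rot": TCP orientation; "ft_force": force on the tool from outside, world axes, zero at the start; "wrist_torque": the same for the moment, N m; "width": finger opening in m; "finger_force": force on a finger pad.
Only numpy, scipy, OpenCV 4.12 (cv2) and the standard library are available. Lean on these libraries where they do the work, as an engineer would, in place of code of your own. Each camera call takes 0.05 s, during which the arm holds its last target. There are 200 camera calls.

## Working session

There is one attempt and no reset: what is moved stays moved. The work goes in short steps, Python scripts to look and compute and a shell command to move; the robot and the scene stay as the last step left them, time stands still between calls to the robot, and variables do not carry over. Pictures are saved under pics/ and viewed, at most 10 in all, crops included, and the job is handed in when it is done.

```bash
mkdir -p pics
cat > h.py <<'E'
import numpy as np, cv2
from workcell import env
def snap(n,out=None):
    s=env.snapshot(n)
    if out: cv2.imwrite('pics/'+out,s['frame'])
    return s
def ray(s,uv):
    p=cv2.undistortPoints(np.array(uv,float).reshape(-1,1,2),s['camera_matrix'],s['dist_coeffs']).reshape(-1,2)
    T=s['extrinsics']; d=np.c_[p,np.ones(len(p))]@T[:3,:3].T
    return T[:3,3],d
def onplane(s,uv,z):
    o,d=ray(s,uv); return o+d*((z-o[2])/d[:,2])[:,None]
def depthpt(s,uv):
    o,d=ray(s,uv); return np.array([o+dd*s['range_z'][int(v),int(u)] for dd,(u,v) in zip(d,uv)])
def redmask(s):
    h=cv2.cvtColor(s['frame'],cv2.COLOR_BGR2HSV)
    return (((h[...,0]<8)|(h[...,0]>172))&(h[...,1]>140)&(h[...,2]>70)).astype(np.uint8)
E
python3 - <<'E'
from h import *
o=env.get_obs(); print({k:np.round(v,3) for k,v in o.items()})
a=snap('scene','scene1.png');b=snap('top','top1.png')
for s in(a,b):
    n,l,st,c=cv2.connectedComponentsWithStats(redmask(s))
    for i in range(1,n):
        if st[i,4]>30: print(st[i],c[i],depthpt(s,[c[i]]))
E
```

```text
{'time_s': np.float64(0.0), 'qpos': array([ 1.143,  0.6  , -0.003,  1.6  ,  0.002,  0.943, -0.08 ]), 'dq': array([ 0.001,  0.   , -0.002,  0.001,  0.   , -0.001, -0.001]), 'tau': array([-0.0000e+00, -7.7644e+01,  1.5650e+00, -2.5800e+01,  1.2000e-02,
        9.0000e-03,  0.0000e+00]), 'position': array([ 0.249, -0.68 ,  0.23 ]), 'tcp_rot': array([-3.092e+00, -5.480e-01,  1.000e-03]), 'ft_force': array([-0.472, -0.41 ,  0.182]), 'wrist_torque': array([ 0.042,  0.01 , -0.01 ]), 'finger_force': np.float64(0.0), 'width': np.float64(0.085)}
[316   7  24  28 369] [328.57452575  21.63414634] [[0.86228974 0.38246598 0.22958536]]
[285 277  25  23 375] [296.88266667 288.05866667] [[ 0.49356409 -0.05562882  0.06320584]]
[367 255  19  20 302] [376.30463576 264.46357616] [[ 0.49590593 -0.05014746  0.06007309]]
```

View pics/scene1.png

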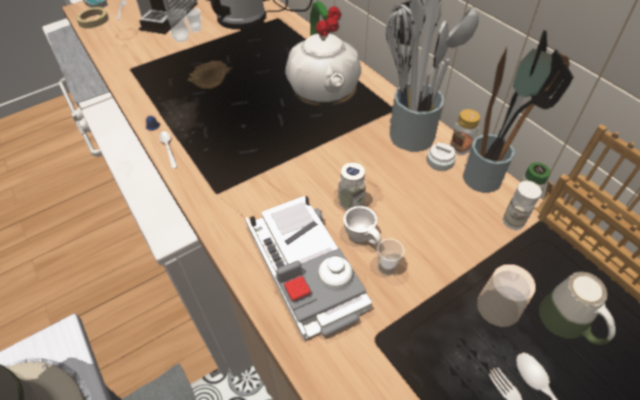

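View pics/top1.png

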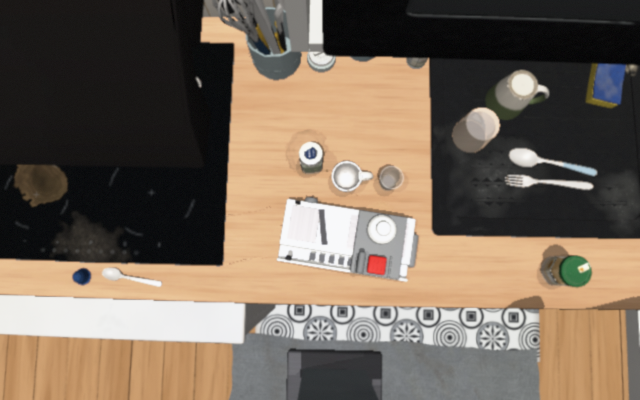

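The scene view shows the slicer with the red button at (297,288). In the top view the button is at (376,264), the holder at (382,229) and the slicer corners near (288,201), (278,262), (407,279) and (415,217). The blade and stops are on the left, so the slicer's +y is roughly world +y.

```bash
cat >> h.py <<'E'
from scipy.spatial.transform import Rotation as R
def tri(s1,u1,s2,u2):
    o1,d1=ray(s1,[u1]);o2,d2=ray(s2,[u2]);A=np.c_[d1[0],-d2[0]]
    t=np.linalg.lstsq(A,o2-o1,rcond=None)[0]
    p,q=o1+t[0]*d1[0],o2+t[1]*d2[0]; return (p+q)/2,np.linalg.norm(p-q)
def totool(tgt,yaw):
    "shift in cm, tool axes, and turn about tool z; tool y along slicer -y"
    o=env.get_obs();T=R.from_rotvec(o['tcp_rot'])
    print('shift cm',np.round(T.inv().apply(np.array(tgt)-o['position'])*100,2))
    G=R.from_euler('z',yaw)*R.from_euler('x',np.pi)
    print('turn deg',np.round(np.degrees((T.inv()*G).as_rotvec()),2))
E
python3 - <<'E'
from h import *
a=snap('scene');b=snap('top')
print(tri(a,(296.9,288.1),b,(376.3,264.5)))
c=onplane(b,[(288,201),(278,262),(407,279),(415,217)],.035);print(c.round(3))
for i,j in((2,1),(3,0)):
    d=c[j]-c[i];print(np.degrees(np.arctan2(-d[0],d[1])))
h=onplane(b,[(382,229)],.08)[0];p=onplane(b,[(376.3,264.5)],.062)[0];print(h,p)
d=h-p;print(np.degrees(np.arctan2(d[1],d[0])))
totool([.493,-.053,.2],np.radians(-7))
E
```

```text
(array([ 0.49593801, -0.05091183,  0.05379751]), np.float64(0.00015884344191731398))
[[ 0.623  0.13   0.035]
 [ 0.497  0.147  0.035]
 [ 0.468 -0.116  0.035]
 [ 0.595 -0.133  0.035]]
-6.256314277045725
-6.104958108356622
[ 0.56483818 -0.05860785  0.08      ] [ 0.49582482 -0.04991067  0.062     ]
-7.182651836635136
shift cm [ 44.48 -50.55   3.12]
turn deg [-5.00e-02  2.00e-02  2.71e+01]
```

```bash
python3 -m pendant '[{"linear":[7,-8,0],"dr":[0,0,4],"jaw":0},{"linear":[14,-16,0],"dr":[0,0,8],"jaw":0},{"linear":[21,-24,0],"dr":[0,0,12],"jaw":0},{"linear":[28,-32,0],"dr":[0,0,16],"jaw":0},{"linear":[35,-40,0],"dr":[0,0,20],"jaw":0},{"linear":[44.5,-50.5,2],"dr":[0,0,26.4],"jaw":0},{"linear":[44.5,-50.5,2],"dr":[0,0,26.4],"jaw":0},{"linear":[44.5,-50.5,2],"dr":[0,0,26.4],"jaw":0},{"linear":[44.5,-50.5,2],"dr":[0,0,26.4],"jaw":0},{"linear":[44.5,-50.5,2],"dr":[0,0,26.4],"jaw":0},{"linear":[44.5,-50.5,2],"dr":[0,0,26.4],"jaw":0},{"linear":[44.5,-50.5,2],"dr":[0,0,26.4],"jaw":0}]' 20
python3 - <<'E'
from h import *
totool([.494,-.052,.15],np.radians(-6.3))
E
```

```text
time_s: 1.2
position: [0.4306, -0.2132, 0.2188]
tcp_rot: [3.137, -0.173, 0.001]
ft_force: [1.0, -0.6, -0.2]
width: -0.0002
finger_force: 0.0
shift cm [  4.53 -16.72   6.88]
turn deg [ 0.01 -0.02 -0.01]
```

```bash
python3 -m pendant '[{"linear":[1,-4,0],"dr":[0,0,0],"jaw":0},{"linear":[2,-8,0],"dr":[0,0,0],"jaw":0},{"linear":[3,-12,0],"dr":[0,0,0],"jaw":0},{"linear":[4.5,-15,0],"dr":[0,0,0],"jaw":0},{"linear":[4.5,-16.7,2],"dr":[0,0,0],"jaw":0},{"linear":[4.5,-16.7,4],"dr":[0,0,0],"jaw":0},{"linear":[4.5,-16.7,4],"dr":[0,0,0],"jaw":0},{"linear":[4.5,-16.7,4],"dr":[0,0,0],"jaw":0}]'
python3 - <<'E'
from h import *
w=snap('wrist','w1.png')
n,l,st,c=cv2.connectedComponentsWithStats(redmask(w))
for i in range(1,n):
    if st[i,4]>60: print(st[i],c[i],depthpt(w,[c[i]]),onplane(w,[c[i]],.062))
print(env.get_obs()['position'])
E
```

```text
time_s: 1.87
position: [0.4926, -0.0542, 0.1783]
tcp_rot: [3.136, -0.172, -0.004]
ft_force: [0.6, 0.2, 0.2]
width: -0.0001
finger_force: 0.0
[ 297  161   47   47 2072] [319.57094595 184.17857143] [[ 0.49810454 -0.05168261  0.0639507 ]] [[ 0.49752532 -0.05160326  0.062     ]]
[ 0.49317274 -0.05469246  0.1790134 ]
```

View pics/w1.png

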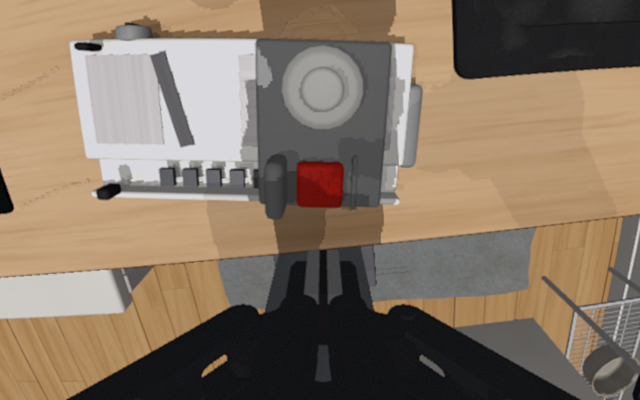

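The wrist view shows the red button at (320,184), the push wall at (275,186) on its +y side and the stops at far left, (88,46) and (108,191). The fingers are closed and aligned with the slicer.

Run:
```python
from h import *
w=snap('wrist')
for uv,z in(([(410,44),(100,40)],.035),([(398,201),(120,197)],.04),([(320,88),(320,184.2)],.07)):
    c=onplane(w,uv,z);d=c[1]-c[0];print(np.degrees(np.arctan2(-d[0],d[1])),np.degrees(np.arctan2(d[1],d[0])))
r=cv2.minAreaRect(cv2.findNonZero(redmask(w)));print(r)
y=np.radians(-6.5)
totool(np.array([.497,-.0515,.066])+.005*np.array([-np.sin(y),np.cos(y),0]),y)
```

```text
-7.885234068286398 82.1147659317136
-7.227766860447877 82.77223313955211
83.52267568719805 173.52267568719807
((319.0, 184.5), (45.0, 46.0), 90.0)
shift cm [ 0.31 -0.89 11.35]
turn deg [ 0.02 -0.03  0.12]
```

```bash
python3 -m pendant '[{"linear":[0.3,-0.9,3],"dr":[0,0,0.3],"jaw":0},{"linear":[0.3,-0.9,6],"dr":[0,0,0.3],"jaw":0},{"linear":[0.3,-0.9,8.5],"dr":[0,0,0.3],"jaw":0},{"linear":[0.3,-0.9,10],"dr":[0,0,0.3],"jaw":0},{"linear":[0.3,-0.9,11],"dr":[0,0,0.3],"jaw":0},{"linear":[0.3,-0.9,11],"dr":[0,0,0.3],"jaw":0},{"linear":[0.3,-0.9,11],"dr":[0,0,0.3],"jaw":0},{"linear":[0.3,-0.9,11],"dr":[0,0,0.3],"jaw":0}]'
python3 - <<'E'
from h import *
o=env.get_obs();print(o['position'],o['ft_force'])
w=snap('wrist');b=snap('scene','s2.png')
cv2.imwrite('pics/c2.png',np.hstack([cv2.resize(w['frame'][60:360,170:470],(400,400)),cv2.resize(b['frame'][200:340,230:370],(400,400))]))
E
```

```text
time_s: 2.63
position: [0.498, -0.0459, 0.0699]
tcp_rot: [3.136, -0.182, 0.003]
ft_force: [-0.5, -0.6, -0.0]
width: -0.0001
finger_force: 0.0
[ 0.49797787 -0.04586533  0.06989326] [-0.48667595 -0.60092358 -0.0130333 ]
```

View pics/c2.png

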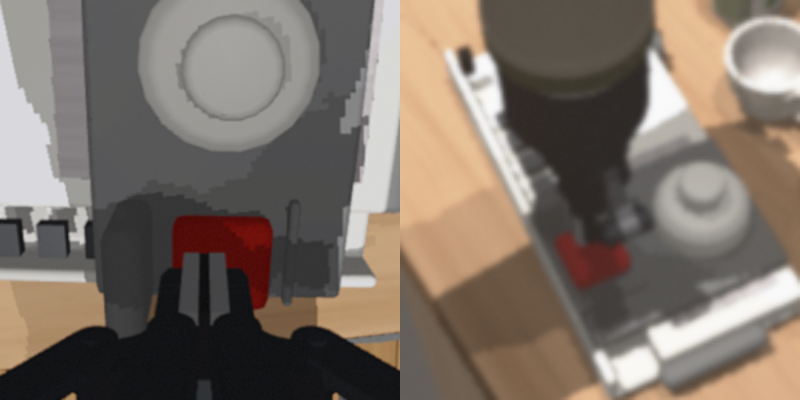

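The crops show the fingertips over the red button on the wall side, with a small gap to the push wall. The next move presses down.

```bash
python3 -m pendant '[{"linear":[0,0,0.4],"dr":[0,0,0],"jaw":0},{"linear":[0,0,0.7],"dr":[0,0,0],"jaw":0},{"linear":[0,0,1.0],"dr":[0,0,0],"jaw":0},{"linear":[0,0,1.2],"dr":[0,0,0],"jaw":0},{"linear":[0,0,1.2],"dr":[0,0,0],"jaw":0},{"linear":[0,0,1.2],"dr":[0,0,0],"jaw":0}]'
```

```text
time_s: 3.23
position: [0.4978, -0.0454, 0.0567]
tcp_rot: [-3.136, 0.181, -0.001]
ft_force: [1.4, -0.4, 4.7]
width: -0.0003
finger_force: 1.7
```

```bash
python3 -m pendant '[{"linear":[0,0,0.1],"dr":[0,0,0],"jaw":0},{"linear":[0,0,0.2],"dr":[0,0,0],"jaw":0},{"linear":[0,0,0.2],"dr":[0,0,0],"jaw":0},{"linear":[0,0,0.2],"dr":[0,0,0],"jaw":0}]'
```

```text
time_s: 3.57
position: [0.4977, -0.0454, 0.0548]
tcp_rot: [-3.136, 0.181, -0.001]
ft_force: [2.3, 0.1, 4.1]
width: -0.0006
finger_force: 2.0
```

```bash
python3 -m pendant '[{"linear":[0,-0.3,0],"dr":[0,0,0],"jaw":0},{"linear":[0,-0.6,0],"dr":[0,0,0],"jaw":0},{"linear":[0,-1,0],"dr":[0,0,0],"jaw":0},{"linear":[0,-1.4,0],"dr":[0,0,0],"jaw":0},{"linear":[0,-1.8,0],"dr":[0,0,0],"jaw":0},{"linear":[0,-1.8,0],"dr":[0,0,0],"jaw":0},{"linear":[0,-1.8,0],"dr":[0,0,0],"jaw":0}]'
python3 - <<'E'
from h import *
w=snap('wrist','w3.png')
n,l,st,c=cv2.connectedComponentsWithStats(redmask(w))
for i in range(1,n):
    if st[i,4]>60: print(st[i],c[i])
E
```

```text
time_s: 4.15
position: [0.4996, -0.0267, 0.0547]
tcp_rot: [-3.136, 0.179, -0.0]
ft_force: [2.6, 1.0, 3.1]
width: 0.0
finger_force: 2.0
[ 300  226   79   74 2885] [346.45060659 249.60415945]
```

View pics/w3.png

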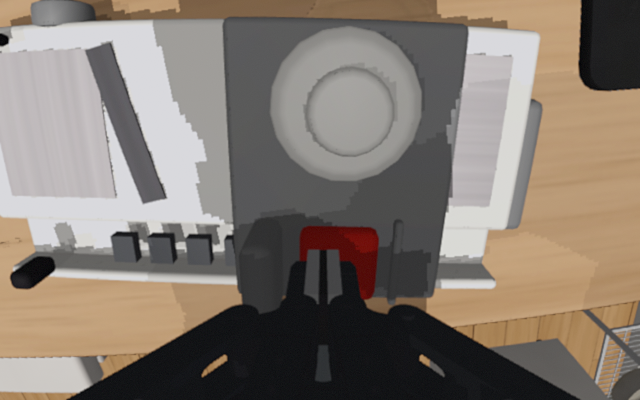

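The sled has moved: more deck shows to its right, at (480,120). The fingers sit on the button at (340,255), with the wall at (262,262). I'll keep pushing with the button held down.

```bash
python3 -m pendant '[{"linear":[0,-0.5,0],"dr":[0,0,0],"jaw":0},{"linear":[0,-1,0],"dr":[0,0,0],"jaw":0},{"linear":[0,-1.5,0],"dr":[0,0,0],"jaw":0},{"linear":[0,-2,0],"dr":[0,0,0],"jaw":0},{"linear":[0,-2.5,0],"dr":[0,0,0],"jaw":0},{"linear":[0,-3,0],"dr":[0,0,0],"jaw":0},{"linear":[0,-3.5,0],"dr":[0,0,0],"jaw":0},{"linear":[0,-4,0],"dr":[0,0,0],"jaw":0},{"linear":[0,-4,0],"dr":[0,0,0],"jaw":0}]'
python3 - <<'E'
from h import *
w=snap('wrist','w4.png'); b=snap('top')
for s in(w,b):
    n,l,st,c=cv2.connectedComponentsWithStats(redmask(s))
    for i in range(1,n):
        if st[i,4]>30: print(st[i],onplane(s,[(st[i,0],st[i,1]),(st[i,0]+st[i,2],st[i,1])],.055).round(4))
E
```

```text
time_s: 4.95
position: [0.5041, 0.0137, 0.0547]
tcp_rot: [-3.136, 0.178, 0.0]
ft_force: [2.2, 0.8, 4.2]
width: 0.0002
finger_force: 2.0
[ 301  224   79   74 3084] [[ 0.5266  0.0215  0.055 ]
 [ 0.5226 -0.0127  0.055 ]]
```

View pics/w4.png

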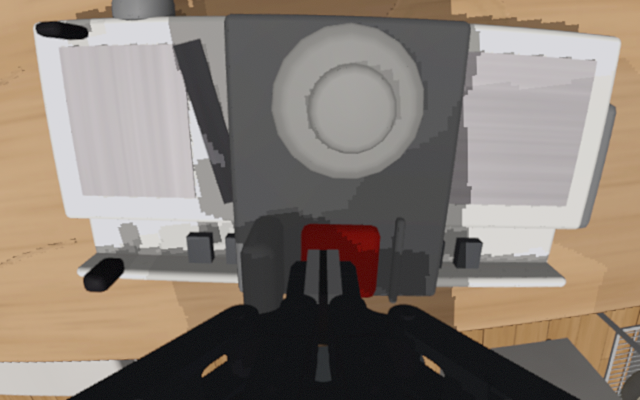

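The sled rides with the finger, with the button at (340,258) and the stops now at (62,30) and (103,274). About 62 mm remain.

```bash
python3 -m pendant '[{"linear":[0,-0.5,0],"dr":[0,0,0],"jaw":0},{"linear":[0,-1,0],"dr":[0,0,0],"jaw":0},{"linear":[0,-1.5,0],"dr":[0,0,0],"jaw":0},{"linear":[0,-2,0],"dr":[0,0,0],"jaw":0},{"linear":[0,-2.5,0],"dr":[0,0,0],"jaw":0},{"linear":[0,-3,0],"dr":[0,0,0],"jaw":0},{"linear":[0,-3.5,0],"dr":[0,0,0],"jaw":0},{"linear":[0,-4,0],"dr":[0,0,0],"jaw":0},{"linear":[0,-4.5,0],"dr":[0,0,0],"jaw":0},{"linear":[0,-5,0],"dr":[0,0,0],"jaw":0},{"linear":[0,-5.5,0],"dr":[0,0,0],"jaw":0},{"linear":[0,-5.8,0],"dr":[0,0,0],"jaw":0}]'
python3 -m pendant '[{"linear":[0,-0.2,0],"dr":[0,0,0],"jaw":0},{"linear":[0,-0.4,0],"dr":[0,0,0],"jaw":0},{"linear":[0,-0.4,0],"dr":[0,0,0],"jaw":0},{"linear":[0,-0.4,0],"dr":[0,0,0],"jaw":0}]'
```

```text
time_s: 6.05
position: [0.5108, 0.0706, 0.0547]
tcp_rot: [-3.136, 0.18, -0.0]
ft_force: [1.6, -1.2, 4.1]
width: -0.0001
finger_force: 2.0
time_s: 6.38
position: [0.5111, 0.0742, 0.0547]
tcp_rot: [-3.136, 0.18, -0.0]
ft_force: [1.6, 0.7, 4.3]
width: 0.0
finger_force: 2.0
```

```bash
python3 -m pendant '[{"linear":[0,-0.15,0],"dr":[0,0,0],"jaw":0},{"linear":[0,-0.3,0],"dr":[0,0,0],"jaw":0},{"linear":[0,-0.3,0],"dr":[0,0,0],"jaw":0},{"linear":[0,-0.3,0],"dr":[0,0,0],"jaw":0}]'
python3 -m pendant '[{"linear":[0,-0.1,0],"dr":[0,0,0],"jaw":0},{"linear":[0,-0.2,0],"dr":[0,0,0],"jaw":0},{"linear":[0,-0.2,0],"dr":[0,0,0],"jaw":0},{"linear":[0,-0.2,0],"dr":[0,0,0],"jaw":0}]'
python3 - <<'E'
from h import *
w=snap('wrist','w5.png')
E
```

```text
time_s: 6.72
position: [0.5109, 0.0766, 0.0546]
tcp_rot: [3.136, -0.181, -0.002]
ft_force: [0.3, -1.4, 4.6]
width: -0.0001
finger_force: 2.1
time_s: 7.05
position: [0.511, 0.0787, 0.0546]
tcp_rot: [3.136, -0.181, -0.002]
ft_force: [-1.2, -2.7, 4.5]
width: 0.0001
finger_force: 2.0
```

View pics/w5.png

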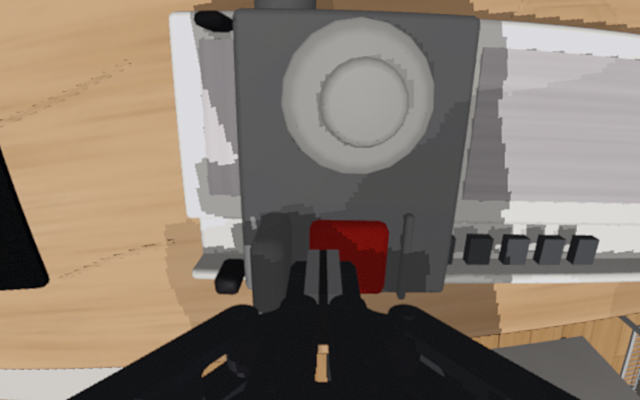

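The sled's left edge (238) is at the stops, at (215,20) and (232,275). The finger has slipped slightly on the button, so I'll advance gently until the wall takes the force.

```bash
python3 -m pendant '[{"linear":[0,-0.1,0],"dr":[0,0,0],"jaw":0},{"linear":[0,-0.2,0],"dr":[0,0,0],"jaw":0},{"linear":[0,-0.2,0],"dr":[0,0,0],"jaw":0},{"linear":[0,-0.2,0],"dr":[0,0,0],"jaw":0}]'
python3 -m pendant '[{"linear":[0,-0.1,0],"dr":[0,0,0],"jaw":0},{"linear":[0,-0.2,0],"dr":[0,0,0],"jaw":0},{"linear":[0,-0.2,0],"dr":[0,0,0],"jaw":0},{"linear":[0,-0.2,0],"dr":[0,0,0],"jaw":0}]'
python3 - <<'E'
from h import *
w=snap('wrist')
n,l,st,c=cv2.connectedComponentsWithStats(redmask(w))
print([s for s in st if 60<s[4]<9000])
E
```

```text
time_s: 7.43
position: [0.5112, 0.0795, 0.0546]
tcp_rot: [3.135, -0.183, -0.002]
ft_force: [-1.1, -6.8, 4.6]
width: -0.0001
finger_force: 5.0
time_s: 7.77
position: [0.5112, 0.0797, 0.0546]
tcp_rot: [3.133, -0.186, -0.003]
ft_force: [-2.3, -13.7, 6.0]
width: -0.0001
finger_force: 8.2
[array([ 312,  220,   79,   74, 3733], dtype=int32)]
```

It is home against the stops. I'll ease off the push slightly and lift straight up.

```bash
python3 -m pendant '[{"linear":[0,0.1,0],"dr":[0,0,0],"jaw":0},{"linear":[0,0.2,0],"dr":[0,0,0],"jaw":0},{"linear":[0,0.2,-0.3],"dr":[0,0,0],"jaw":0},{"linear":[0,0.2,-0.7],"dr":[0,0,0],"jaw":0},{"linear":[0,0.2,-1.2],"dr":[0,0,0],"jaw":0},{"linear":[0,0.2,-2],"dr":[0,0,0],"jaw":0},{"linear":[0,0.3,-4],"dr":[0,0,0],"jaw":0},{"linear":[0,0.3,-7],"dr":[0,0,0],"jaw":0},{"linear":[0,0.3,-10],"dr":[0,0,0],"jaw":0},{"linear":[0,0.3,-12],"dr":[0,0,0],"jaw":0},{"linear":[0,0.3,-12],"dr":[0,0,0],"jaw":0},{"linear":[0,0.3,-12],"dr":[0,0,0],"jaw":0}]'
python3 - <<'E'
from h import *
w=snap('wrist','w6.png')
n,l,st,c=cv2.connectedComponentsWithStats(redmask(w))
for i in range(1,n):
    if 60<st[i,4]: p=depthpt(w,[c[i]])[0];q=onplane(w,[c[i]],.062)[0];print(st[i],p,q,np.linalg.norm((q-[.4975,-.0516,.062])))
E
```

```text
time_s: 8.82
position: [0.5125, 0.0807, 0.1759]
tcp_rot: [-3.135, 0.179, -0.004]
ft_force: [-0.4, -0.0, -1.4]
width: 0.0002
finger_force: 0.0
[ 318  165   48   47 2084] [0.5142419  0.06772737 0.06301435] [0.51392818 0.06770987 0.062     ] 0.12043558677539114
```

View pics/w6.png

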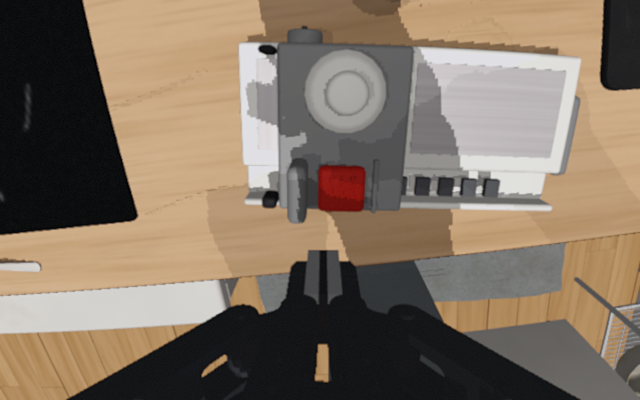

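The sled has travelled 120.4 mm. It touches the stops at (268,49) and (270,199), the button at (342,188) is back up at z = 0.063, and the gripper is clear.

```bash
python3 -c "
from workcell import env
print(env.sign_off())"
```

```text
the job is handed in; nothing more can be done
None
```

The sled is fully home at the end stops (120 mm measured travel), the red lock button has sprung back up, the robot is clear of everything, and the job is handed in.

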